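# Clear the signal-light fixture, run its end cap home and hold it a quarter turn back

### The arm

A 6-joint arm with a two-finger parallel gripper is mounted at the origin on the work surface. World frame = base frame: x ahead of the robot, y to its left, z up, the work surface at z = 0. Lengths are in m, angles in rad, forces in N, time in s.
With the tool pointing down it reaches from about 0.35 to 0.8 m from the base axis. Payload 7.3 kg.
Tool frame: the origin (TCP) lies on the centre line of the jaws, within the pads' length; the fingertips stand 17 mm ahead of it and the grasp point (between the pads) lies 2 mm behind it; z points along the fingers, y is the direction in which the jaws open and shut (so a half turn about z gives the same grasp; the last joint's range is limited). The gripper opens to 85 mm and grips with 20 to 120 N. Pads are 22 mm wide; open, the fingers measure 114 mm over their backs; the gripper's body (76 mm by 85 mm) begins 54 mm behind the grasp point. The pads swing forward as they close: fully open they stand 13 mm farther back than shut.
Start: joints at [-1.419, 0.342, 1.524, -0, 1.275, -0.146], TCP at [0.154, -0.502, 0.248] pointing down, gripper open.
Joint ranges: [-2.53, 2.53], [-0.77, 2.02], [0.04, 2.7], [-1, 4.14], [0.28, 2.66], [-3.11, 3.11]. Speed limits (rad/s): [2.57, 2.57, 3.14, 3.14, 3.14, 3.14].

### API

Orientations are given as a rotation vector (axis times angle).
In Python, from workcell import * gives the robot as it stands. The module is installed in compiled form; this text tells all that it offers.
- The arm moves only by the tool apply_moves, never from a script. Its argument "targets" is a list that holds one entry, the list of rows, each a list of 6 numbers: the shift along the tool's x, y, z in m, then the turn, a rotation vector about the tool's x, y, z in degrees. In form: [[[tx, ty, tz, rx, ry, rz], ...]]. A call has 1 to 8 rows; each row is the pose to reach, as a shift and turn from the pose commanded when the call began, along the tool's axes at that moment; what a row does not reach only later rows make up. A row lasts 1/8 s, in which the tool goes at most 62.5 mm and 10.7 degrees, less where a joint would pass 70% of its speed; a pose out of reach is approached as far as the arm can. A call with a gripper value outside its range is refused whole. "grip" is the finger opening in m, from 0 to 0.0854, set as the call begins (left out, the last holds). The fingers move at their own pace and stop on an object; "force" is the grip in N (left out, the last holds). Time passes only in rows, so rows that repeat a pose let the fingers close. It gives the time, the measured TCP pose, the force and the opening at its end, in the units of the state.
- sense(): the state, without advancing time (a new reading comes with each control period).
- camera(name): name is "scene" or "top"; returns a dict with "color" (420x560x3 uint8, blue, green, red), "range_z" (420x560 float32, m along the optical axis (not along the pixel's ray), 0 where there is no reading), "intrinsics" (3x3 intrinsics, pixels), "k1" (the pictures are not rectified: a ray, as slopes to the right and down, at radius r is drawn at 1 + k1 r^2 times it, then the intrinsics apply), "rvec" (rotation vector, rad) and "tvec" (3), from world to camera coordinates, as OpenCV has them. Camera axes: x right, y down, z forward; pixel columns grow to the right and rows downward; lengths in m; the calibration is good to about 2 mm. A picture is of the moment at which its call begins.
- hand_in(): hands the job in, once; it reports no verdict.
The state is a dict: "time": time; "joint_pos": joint angles; "qvel": joint speeds; "joint_torque": joint torques, N m; "tool_pos": TCP position; "tool_rot": TCP orientation; "force": force on the tool from outside, world axes, zero at the start; "moment": the same for the moment, N m; "grip_width": finger opening in m.
Only numpy, scipy, OpenCV 4.12 (cv2) and the standard library are available. Lean on these libraries where they do the work, as an engineer would, in place of code of your own. Each camera call takes 0.05 s, during which the arm holds its last target. There are 200 camera calls.

### The job

Hold the hand brush and sweep the three white moulding offcuts along the fixture's bed into the scrap tray at its end, without touching the offcuts with the gripper, and stand the brush back on the table, bristles down. Then screw the black end cap clockwise until it bottoms out, back it off a quarter turn, and finish while still gripping the cap there, motionless, so that its thread-lock can set. Leave everything else on the table where it is.

Things in the scene. Friction and masses are not known exactly. Their poses are not given: they have to be found in the camera images.
- fixture: Fixed aluminium assembly fixture, 150 mm (x) by 360 mm (y). Origin on the table surface on its centre line; z up. Its solid bed runs from y = -70 to +185 mm, flat top 50 mm above the table, with a dark wear strip under the offcuts; the sunken scrap tray joins it at y = -70 mm. The screw cap's axis is at x = 0, y = +140 mm
- bed (a point): Point on the bed's top amid the offcuts (fixture x = 0, y = -15 mm), axes as the fixture's. The offcuts lie within x = -60 to +60 and fixture y = -60 to +30 mm. Side rails from fixture y = -170 to +55 mm, along bed and tray, inner faces at x = -62 and +62 mm, tops 13 mm above the bed: the brush, lying along x, fits between them and may be moved along -y out over the tray
- tray (a point): Centre of the scrap tray's floor (fixture x = 0, y = -120 mm, 5 mm above the table), axes as the fixture's. The tray is 124 mm (x) by 100 mm (y), 45 mm deep below the bed's top; its end wall, at fixture y = -170 mm, is 75 mm tall
- endcap: Knurled black round cap, 46 mm across, 32 mm tall, started on the threaded stub at the fixture's +y end. Origin at its centre, half-way up: 80 mm above the table when home (underside 14 mm above the bed), 6 mm higher per turn of loosening. Flange below: 60 mm across, 6 mm tall. A 3 mm tall steel rib on its top runs from the middle along the cap's own +y. Grip its sides at any yaw. z up
- cap_turn (a joint): Angle of the cap on its right-hand thread, rad: 0 = bottomed out (hard stop; the rib on top points along the fixture's +y, to a small index block), growing as it is unscrewed, counter-clockwise from above; starts between 2.0 and 3.0. A quarter turn back from the stop is 1.57 (rib along the fixture's -x). Takes about 0.1 N m to turn and stays where left
- brush_grip (a point): Centre of the brush's wooden grip: fin 74 mm long (x), 20 mm thick (y), 40 mm tall (2 mm of it in the back). Below: wooden back 112 x 36 mm, its top 22 mm under this point; bristle block 104 x 32 mm, its lower end 64 mm under this point. About 0.16 kg; stands bristles down on the table at the robot's right, long side roughly along world x; z up
- scrap0_mid (a point): Centre, half-way up, of a white plastic offcut (L-shaped, 22 x 20 x 17 mm), 15 g, lying on the fixture's bed at the start
- scrap1_mid (a point): Centre, half-way up, of a white plastic offcut (cross-shaped, 24 x 22 x 16 mm), 15 g, lying on the fixture's bed at the start
- scrap2_mid (a point): Centre, half-way up, of a white plastic offcut (round stub with a tail, 22 x 15 x 18 mm), 15 g, lying on the fixture's bed at the start
- estop: Bystander: emergency-stop switch: grey 50 mm box with a red mushroom, 54 mm tall; origin at its underside
- lens: Bystander: amber lens ring, 66 mm across, 40 mm tall; origin at its underside
- locker_fluid: Bystander: small white bottle, 32 mm across, 75 mm tall; origin at its underside
- driver: Bystander: screwdriver lying on the table
- pulse_relay: Bystander: grey and clear relay, 45 x 30 x 55 mm; origin at its underside
- spool: Bystander: grey plastic spool, 44 mm across, 30 mm tall; origin at its underside
- wipes: Bystander: white jar, 70 mm across, 110 mm tall; origin at its underside
There are look-alikes about, which are no part of the job. What is meant by the part that bears brush_grip is not green or pink, and is the larger of those in its own colour.

How it is judged:
By the outcome, as a careful person would: the job done as asked, in the order asked, and still so for the second after the job is handed in, while the arm keeps its last pose, push and grip.
It also fails if it takes over 61 s, if anything falls off the work surface, if the arm or the gripper's body presses on something with over 40 N, if the wrist force passes 120 N, or if a joint passes its speed limit or range.

## Working session

There is one attempt and no reset: what is moved stays moved. The work goes in short steps, Python scripts to look and compute and a tool call to move; the robot and the scene stay as the last step left them, time stands still between calls to the robot, and variables do not carry over. Pictures are saved under pics/ and viewed, about 8 in all and at most 12, crops included, and the job is handed in when it is done.

Besides the shell and the picture viewer there is one more tool, called after "Emit:" by a JSON object that holds its "fn" and its "kwargs", one argument or row to a line. apply_moves: Moves the arm, as the interface text tells. Its arguments: {"type":"object","properties":{"targets":{"type":"array","items":{"type":"array","items":{"type":"array","items":{"type":"number"}}}},"grip":{"type":"number"},"force":{"type":"number"}},"required":["targets"]}

```bash
mkdir -p pics; cat > h.py <<'E'
import numpy as np, cv2
from workcell import *
from scipy.spatial.transform import Rotation as R
def snap(n):
    c=camera(n); np.savez('%s.npz'%n,**c); return c
def load(n): return dict(np.load('%s.npz'%n))
def ray(c,u,v):
    K=c['intrinsics']; xd=(u-K[0,2])/K[0,0]; yd=(v-K[1,2])/K[1,1]; x,y=xd,yd
    for _ in range(20):
        s=1+float(c['k1'])*(x*x+y*y); x,y=xd/s,yd/s
    Rm=cv2.Rodrigues(np.array(c['rvec'],float))[0]; t=np.array(c['tvec'],float).ravel()
    return -Rm.T@t, Rm.T@np.array([x,y,1.0])
def onz(c,u,v,z):
    o,d=ray(c,u,v); return o+d*(z-o[2])/d[2]
def dep(c,u,v):
    o,d=ray(c,u,v); return o+d*float(c['range_z'][int(round(v)),int(round(u))])
def proj(c,p):
    Rm=cv2.Rodrigues(np.array(c['rvec'],float))[0]; q=Rm@np.array(p)+np.array(c['tvec'],float).ravel()
    a=q[:2]/q[2]; a=a*(1+float(c['k1'])*(a@a)); K=c['intrinsics']; return a[0]*K[0,0]+K[0,2],a[1]*K[1,1]+K[1,2]
E
python3 - <<'E'
from h import *
for n in('scene','top'):
    c=snap(n); cv2.imwrite('pics/%s0.png'%n,cv2.resize(c['color'],(784,588),interpolation=cv2.INTER_CUBIC))
    print(n,ray(c,280,210),c['k1'],c['intrinsics'][0,0])
print(sense())
E
```

```text
scene (array([1.20817291, 0.27796329, 0.98397017]), array([-0.59976651, -0.22901803, -0.7670883 ])) -0.02597982517965231 468.92897042836603
top (array([ 0.34614083, -0.02036056,  1.15845261]), array([ 0.15764246, -0.01103125, -0.98751645])) -0.10803328904118302 413.17631373625966
{'time': 0.1, 'joint_pos': array([-1.41897875e+00,  3.42637520e-01,  1.52490682e+00,  3.79261204e-06,
        1.27540775e+00, -1.45986307e-01]), 'qvel': array([ 0.00066951, -0.00293401, -0.00276243,  0.00022229,  0.00162803,
       -0.00026001]), 'joint_torque': array([ 2.09492398e-03, -4.34447765e+01, -2.46491843e+01, -1.12281316e-04,
        4.72233325e-03, -1.05283995e-06]), 'tool_pos': array([ 0.15402503, -0.50155261,  0.24770862]), 'tool_rot': array([-3.10548545e+00, -4.65859150e-01,  5.27621014e-07]), 'force': array([ 0.28546703,  0.48275396, -0.47568574]), 'moment': array([ 0.00306343, -0.04884935,  0.0094742 ]), 'grip_width': 0.0854722348483681}
```

View pics/scene0.png

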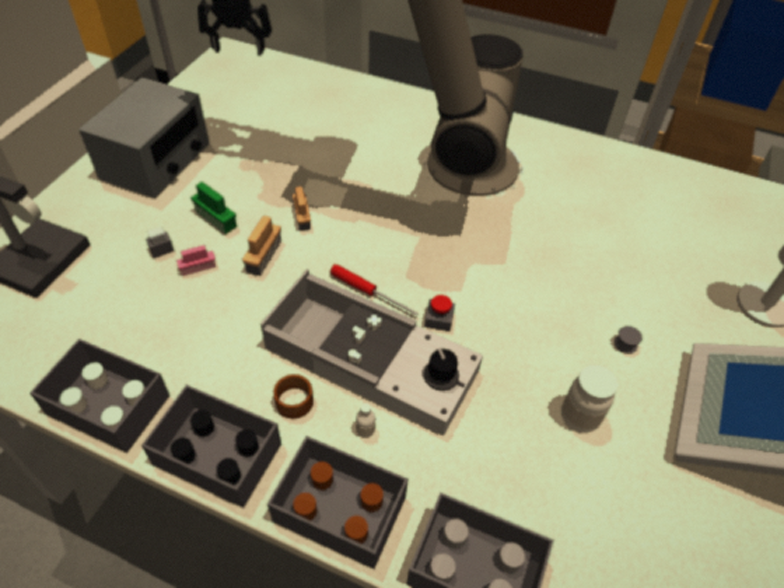

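View pics/top0.png

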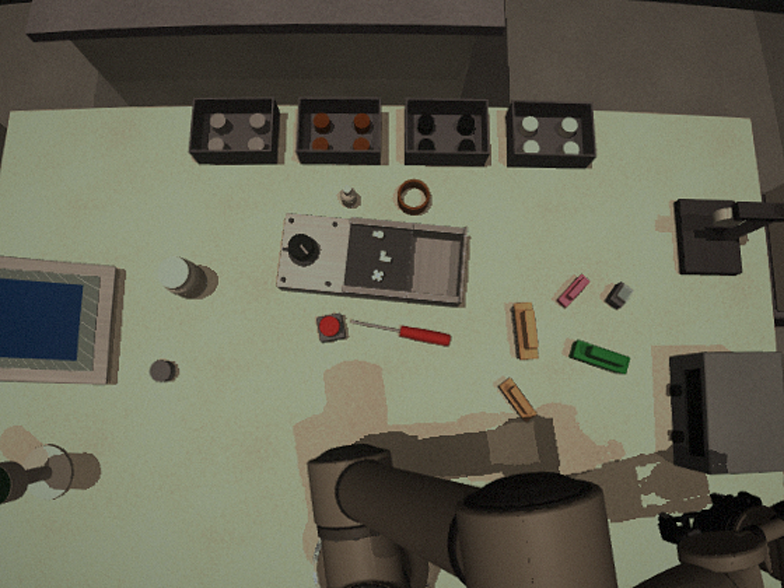

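The scene shows the fixture's cap at the left (+y) end and the tray at the right. 

Brush candidates, in 784-px top-picture pixels:
- large wood brush at (525,330)
- small wood brush at (517,398)
- green brush at (600,357)
- pink brush at (573,291)

I choose the larger wood one at (525,330). Next I measure it and check it in a crop.

```bash
cat >> h.py <<'E'
def cloud(c):
    h,w=c['range_z'].shape; v,u=np.mgrid[0:h,0:w].astype(float)
    K=c['intrinsics']; pts=np.stack([(u-K[0,2])/K[0,0],(v-K[1,2])/K[1,1]],-1); x=pts.copy()
    for _ in range(15): x=pts/(1+float(c['k1'])*(x**2).sum(-1,keepdims=True))
    Rm=cv2.Rodrigues(np.array(c['rvec'],float))[0]; t=np.array(c['tvec'],float).ravel()
    q=np.concatenate([x,np.ones((h,w,1))],-1)*c['range_z'][...,None]
    P=(q-t)@Rm; P[c['range_z']<=0]=np.nan; return P
def rect(p):
    return cv2.minAreaRect((np.asarray(p)*1000).astype(np.float32))
E
python3 - <<'E'
from h import *
for n in('top','scene'):
    c=load(n); P=cloud(c); hsv=cv2.cvtColor(c['color'],cv2.COLOR_BGR2HSV)
    m=cv2.inRange(hsv,(8,80,60),(25,255,255))
    k,lab,st,ce=cv2.connectedComponentsWithStats(m)
    for i in range(1,k):
        if st[i,4]<60: continue
        p=P[lab==i]; p=p[~np.isnan(p[:,0])]
        if len(p)<20: continue
        z=p[:,2]; t=p[z>np.percentile(z,97)-.012]
        print(n,ce[i].round(),st[i,4],'med',np.nanmedian(p,0).round(3),'z97',np.percentile(z,97).round(4),'top rect',rect(t[:,:2]),'all',rect(p[:,:2]))
    # fixture
    b=P[...,2]; x,y=P[...,0],P[...,1]
    m=((b>.04)&(b<.075)).astype(np.uint8); m=cv2.morphologyEx(m,cv2.MORPH_OPEN,np.ones((2,2)))
    k,lab,st,ce=cv2.connectedComponentsWithStats(m)
    for i in range(1,k):
        if st[i,4]<400: continue
        p=P[lab==i]; print(n,'fix',ce[i].round(),st[i,4],rect(p[:,:2]), np.median(p[:,2]).round(4))
c=load('top')
a=c['color'][180:310,330:460]; b=c['color'][140:225,190:340]
cv2.imwrite('pics/c1.png',np.hstack([cv2.resize(a,(400,400),interpolation=cv2.INTER_CUBIC),cv2.resize(b,(400,227),interpolation=cv2.INTER_CUBIC) if 0 else cv2.copyMakeBorder(cv2.resize(b,(400,227),interpolation=cv2.INTER_CUBIC),0,173,0,0,0)]))
E
```

```text
top [229.  85.] 96 med [0.895 0.121 0.034] z97 0.0374 top rect ((895.576171875, 120.3661880493164), (31.168777465820312, 31.75893211364746), 26.44367027282715) all ((896.3719482421875, 120.84268188476562), (33.01428985595703, 31.985210418701172), 24.78656578063965)
top [258.  86.] 100 med [0.895 0.035 0.034] z97 0.0378 top rect ((894.0609130859375, 35.15955352783203), (33.881839752197266, 29.597415924072266), 1.5632743835449219) all ((896.1143798828125, 37.71535110473633), (37.8232421875, 37.43934631347656), 79.32633209228516)
top [228. 102.] 94 med [0.84  0.121 0.033] z97 0.0451 top rect ((831.1557006835938, 120.5873794555664), (44.293182373046875, 29.493722915649414), 2.2567217350006104) all ((839.0885009765625, 121.17582702636719), (60.601356506347656, 29.734092712402344), 3.1997101306915283)
top [257. 103.] 99 med [0.84  0.036 0.034] z97 0.0699 top rect ((812.1694946289062, 34.714351654052734), (1.666532039642334, 22.41215705871582), 0.4932247996330261) all ((840.5243530273438, 35.76988983154297), (59.26190948486328, 32.88473129272461), 3.9360170364379883)
top [295. 139.] 147 med
[... 10257 characters left out ...]
] 6465 ((576.6914672851562, 12.438827514648438), (358.0447082519531, 193.1236572265625), 85.2730484008789) nan
scene fix [ 71. 278.] 1690 ((856.5481567382812, -357.6220703125), (150.10418701171875, 174.31275939941406), 0.5724193453788757) nan
scene fix [515. 292.] 3059 ((nan, nan), (nan, 0.0), nan) nan
scene fix [151. 314.] 1683 ((855.0081787109375, -138.48643493652344), (170.9189910888672, 150.03280639648438), 89.33712768554688) nan
scene fix [240. 354.] 1629 ((894.26806640625, 111.67861938476562), (108.72852325439453, 218.53509521484375), 41.45424270629883) nan
scene fix [343. 384.] 1130 ((862.3938598632812, 310.27117919921875), (65.35923767089844, 224.4051055908203), 28.3752384185791) nan
```

View pics/c1.png

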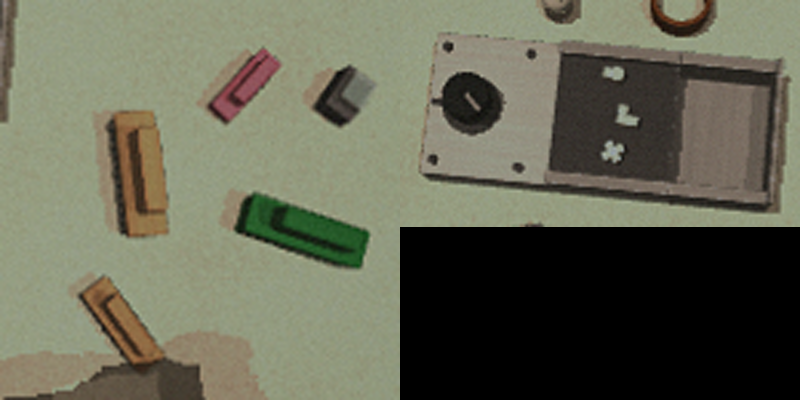

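The crop confirms it: the larger wood brush at about (525,330) in the 784-px top picture, with the smaller wood one below it. The offcuts lie mid-bed, and the cap's rib points down-right. Now I refine the fixture, cap and brush positions.

```bash
python3 - <<'E'
from h import *
yaw=np.deg2rad(-4.8)
ex=np.array([np.cos(yaw),np.sin(yaw)]); ey=np.array([-ex[1],ex[0]])
c0=np.array([.598,0.]) 
for n in('top','scene'):
    c=load(n); P=cloud(c); q=P[...,:2]-c0; fx=q@ex; fy=q@ey; z=P[...,2]
    near=(abs(fx)<.13)&(abs(fy)<.25)
    bed=near&(abs(z-.051)<.006)
    # plate end part only
    for lo in (0.07,):
        m=bed&(fy>lo); print(n,'plate fx',np.percentile(fx[m],[.5,99.5]).round(4),'fymax',np.percentile(fy[m],99.5).round(4),'z',np.median(z[m]).round(4))
        for a,b in((.07,.11),(.13,.17)):
            mm=m&(fy>a)&(fy<b); print('   fx range',a,np.percentile(fx[mm],[1,99]).round(4))
    rail=near&(abs(z-.063)<.005)
    for s in(-1,1):
        for a,b in((-.15,-.09),(-.06,0),(0,.05)):
            mm=rail&(s*fx>.045)&(fy>a)&(fy<b); 
            if mm.sum()>5: print('  rail',s,a,np.median(fx[mm]).round(4),mm.sum())
    mm=near&(fy<-.14)&(z>.068)&(z<.082); print('  endwall fy',np.percentile(fy[mm],[2,50,98]).round(4),mm.sum())
    cap=near&(fy>.08)&(z>.085); p=P[cap]; print('  cap',rect(p[:,:2]),cv2.minEnclosingCircle((p[:,:2]*1000).astype(np.float32)),np.percentile(p[:,2],[10,50,90]).round(4), cap.sum())
    # brush back top
    q=P[...,:2]-np.array([.457,-.2935]); y=np.deg2rad(5); bx=q@[np.cos(y),np.sin(y)]; by=q@[-np.sin(y),np.cos(y)]
    mm=(abs(bx)<.05)&(abs(by)<.018)&(abs(by)>.012)&(z>.025); print('  back z',np.percentile(z[mm],[10,30,50,70]).round(4))
    # offcuts
    hsv=cv2.cvtColor(c['color'],cv2.COLOR_BGR2HSV); w=near&(abs(fx)<.062)&(fy>-.08)&(fy<.05)&(z>.056)
    k,lab,st,ce=cv2.connectedComponentsWithStats(w.astype(np.uint8))
    for i in range(1,k):
        if st[i,4]>8: print('  off',fx[lab==i].mean().round(3),fy[lab==i].mean().round(3),fy[lab==i].max().round(3),st[i,4])
    k,lab,st,ce=0,0,0,0
c=load('top'); u,v=map(int,proj(c,[c0[0]+ey[0]*.14,c0[1]+ey[1]*.14,.1])); print(u,v)
cv2.imwrite('pics/cap.png',cv2.resize(c['color'][v-24:v+24,u-24:u+24],(576,576),interpolation=cv2.INTER_NEAREST))
E
```

```text
top plate fx [-0.0777  0.1173] fymax 0.188 z 0.0491
   fx range 0.07 [-0.0777  0.1189]
   fx range 0.13 [-0.0772  0.0708]
  rail -1 -0.15 -0.0721 104
  rail -1 -0.06 -0.0718 113
  rail -1 0 -0.0719 89
  rail 1 -0.15 0.065 102
  rail 1 -0.06 0.0645 104
  rail 1 0 0.0651 88
  endwall fy [-0.1724 -0.1694 -0.167 ] 115
  cap ((606.9918212890625, 142.5927276611328), (45.009281158447266, 45.64801025390625), 46.20351028442383) ((607.4691772460938, 142.6754608154297), 23.731834411621094) [0.0939 0.0969 0.0995] 252
  back z [0.0347 0.0383 0.0402 0.0415]
  off 0.06 -0.013 0.048 81
  off 0.04 -0.0 0.01 39
  off -0.004 -0.017 -0.008 48
  off -0.041 -0.007 0.005 49
scene plate fx [-0.1269  0.1244] fymax 0.1891 z 0.0511
   fx range 0.07 [-0.1272  0.1247]
   fx range 0.13 [-0.0755  0.0735]
  rail -1 -0.15 -0.0695 117
  rail -1 -0.06 -0.0682 130
  rail -1 0 -0.0694 107
  rail 1 -0.15 0.0666 127
  rail 1 -0.06 0.067 150
  rail 1 0 0.0668 128
  endwall fy [-0.1712 -0.1667 -0.1644] 162
  cap ((609.274658203125, 144.00575256347656), (44.870914459228516, 46.0976448059082), 60.94708251953125) ((609.0880737304688, 144.4692840576172), 24.06440544128418) [0.0916 0.0988 0.1016] 337
  back z [0.0267 0.0353 0.0405 0.0429]
  off -0.038 -0.006 0.005 67
  off 0.0 -0.015 -0.006 74
  off 0.061 -0.048 -0.033 16
  off 0.044 0.002 0.012 60
  off 0.06 0.02 0.029 10
215 173
```

View pics/cap.png

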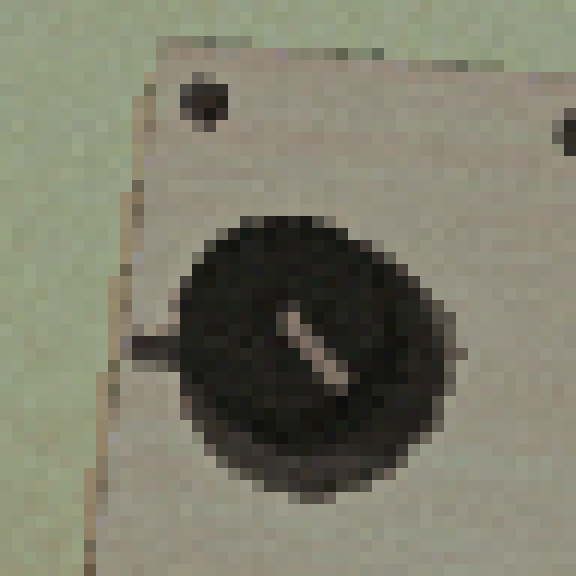

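The picture shows the rib running from the cap centre at about (283,315) to (345,380) in the crop. That puts cap_turn at about 2.4 rad, in range, and the top at about 98 mm agrees. The fixture origin is about (0.596, 0.004) with yaw -4.8°.

```bash
cat >> h.py <<'E'
O=np.array([.5961,.0039]); FY=-4.8
def fix(x,y):
    a=np.deg2rad(FY); return O+np.array([np.cos(a)*x-np.sin(a)*y, np.sin(a)*x+np.cos(a)*y])
def plan(ts, cmd=None):
    """cmd/targets = (x,y,z,yaw deg of tool x)"""
    s=sense()
    if cmd is None:
        r=R.from_rotvec(s['tool_rot']).as_matrix(); cmd=(*s['tool_pos'],np.rad2deg(np.arctan2(r[1,0],r[0,0])))
    print('t',round(s['time'],2),'pose',np.round(cmd,4),'q6',s['joint_pos'][5].round(3),'grip',round(s['grip_width'],4))
    a=np.deg2rad(cmd[3]); c,q=np.cos(a),np.sin(a); out=[]
    for t in ts:
        d=np.array(t[:3])-np.array(cmd[:3])
        out.append([round(d[0]*c+d[1]*q,4),round(d[0]*q-d[1]*c,4),round(-d[2],4),0,0,round(-(t[3]-cmd[3]),1)])
    print(out)
E
python3 -c "
from h import *
plan([(.4,-.32,.2,5),(.457,-.2935,.15,5),(.457,-.2935,.067,5)])
print(fix(0,.062),fix(0,-.098),fix(0,.14))"
```

```text
t 0.1 pose [ 0.154  -0.5016  0.2477 17.0628] q6 -0.146 grip 0.0855
[[np.float64(0.2884), np.float64(-0.1014), np.float64(0.0477), 0, 0, np.float64(12.1)], [np.float64(0.3507), np.float64(-0.11), np.float64(0.0977), 0, 0, np.float64(12.1)], [np.float64(0.3507), np.float64(-0.11), np.float64(0.1807), 0, 0, np.float64(12.1)]]
[0.60128803 0.06568256] [ 0.58789957 -0.0937563 ] [0.6078149 0.143409 ]
```

Emit:
{"fn": "apply_moves", "kwargs": {
  "targets": [
    [[0.055,-0.018,0.01,0,0,4],[0.11,-0.036,0.02,0,0,8],[0.165,-0.054,0.03,0,0,12],[0.22,-0.075,0.04,0,0,12],[0.275,-0.095,0.05,0,0,12],[0.325,-0.108,0.07,0,0,12],[0.351,-0.11,0.1,0,0,12],[0.351,-0.11,0.12,0,0,12]]
  ],
  "grip": 0.085
}}

```text
time: 1.1
tool_pos: [0.4585, -0.2921, 0.1265]
tool_rot: [-3.137, -0.143, 0.002]
force: [-0.4, 0.0, -0.1]
grip_width: 0.0851
```

```bash
python3 -c "
from h import *
plan([(.457,-.2935,.067,5)])"
```

```text
t 1.1 pose [ 0.4585 -0.2921  0.1265  5.235 ] q6 0.771 grip 0.0851
[[np.float64(-0.0016), np.float64(0.0013), np.float64(0.0595), 0, 0, np.float64(0.2)]]
```

Emit:
{"fn": "apply_moves", "kwargs": {
  "targets": [
    [[0,0,0.03,0,0,0],[0,0,0.05,0,0,0],[0,0,0.06,0,0,0],[0,0,0.06,0,0,0]]
  ]
}}

```text
time: 1.6
tool_pos: [0.4571, -0.2936, 0.0678]
tool_rot: [-3.138, -0.139, 0.001]
force: [0.1, 0.3, 0.6]
grip_width: 0.0849
```

Emit:
{"fn": "apply_moves", "kwargs": {
  "targets": [
    [[0,0,0,0,0,0],[0,0,0,0,0,0],[0,0,0,0,0,0],[0,0,0,0,0,0],[0,0,0,0,0,0],[0,0,0,0,0,0]]
  ],
  "grip": 0.005,
  "force": 60
}}

```text
time: 2.35
tool_pos: [0.4575, -0.294, 0.0688]
tool_rot: [3.138, 0.139, 0.001]
force: [-0.6, -0.1, 4.9]
grip_width: 0.0194
```

```bash
python3 -c "
from h import *
p=fix(0,.064)
plan([(.457,-.2935,.20,5),(*p,.21,-4.8),(*p,.121,-4.8)])"
```

```text
t 2.35 pose [ 0.4575 -0.294   0.0688  5.0655] q6 0.77 grip 0.0194
[[np.float64(-0.0005), np.float64(-0.0005), np.float64(-0.1312), 0, 0, np.float64(0.1)], [np.float64(0.1753), np.float64(-0.3475), np.float64(-0.1412), 0, 0, np.float64(9.9)], [np.float64(0.1753), np.float64(-0.3475), np.float64(-0.0522), 0, 0, np.float64(9.9)]]
```

Emit:
{"fn": "apply_moves", "kwargs": {
  "targets": [
    [[0,0,-0.04,0,0,0],[0,0,-0.09,0,0,0],[0.02,-0.04,-0.125,0,0,0],[0.045,-0.09,-0.135,0,0,2],[0.07,-0.14,-0.135,0,0,4],[0.095,-0.19,-0.135,0,0,6],[0.12,-0.24,-0.135,0,0,8],[0.145,-0.29,-0.135,0,0,10]]
  ]
}}

```text
time: 3.35
tool_pos: [0.5763, 0.0097, 0.2026]
tool_rot: [3.138, -0.137, -0.002]
force: [1.3, -0.3, -1.9]
grip_width: 0.0189
```

Emit:
{"fn": "apply_moves", "kwargs": {
  "targets": [
    [[0.0186,-0.049,0,0,0,0],[0.02,-0.0535,0.005,0,0,0],[0.02,-0.0535,0.015,0,0,0],[0.02,-0.0535,0.015,0,0,0]]
  ]
}}

```text
time: 3.85
tool_pos: [0.5996, 0.0582, 0.1867]
tool_rot: [3.138, -0.138, -0.005]
force: [0.1, -0.4, -1.8]
grip_width: 0.0193
```

```bash
python3 -c "
from h import *
p=fix(0,.064)
plan([(*p,.121,-4.8)])
for n in('scene','top'):
    c=snap(n)
    if n=='scene': a=c['color'][130:330,150:400]
    else: b=c['color'][120:240,170:350]
cv2.imwrite('pics/s1.png',np.hstack([cv2.resize(a,(400,320)),cv2.resize(b,(400,267)) if 0 else cv2.resize(b,(400,320))]))"
```

```text
t 3.85 pose [ 0.5996  0.0582  0.1867 -5.0217] q6 1.628 grip 0.0193
[[np.float64(0.0011), np.float64(-0.0096), np.float64(0.0657), 0, 0, np.float64(-0.2)]]
```

View pics/s1.png

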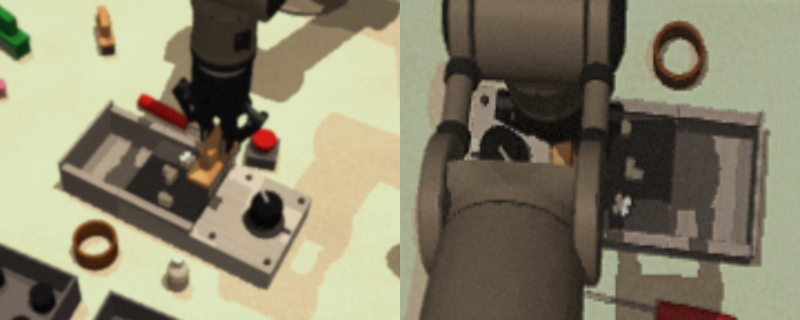

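The picture shows the brush upright in the jaws above the cap side of the bed. The offcuts are ahead of it, at about (165-190,155-200) on the left and (620,130-205) on the right. Lowering now.

Emit:
{"fn": "apply_moves", "kwargs": {
  "targets": [
    [[0.001,-0.0095,0.01,0,0,0],[0.001,-0.0095,0.035,0,0,0],[0.001,-0.0095,0.055,0,0,0],[0.001,-0.0095,0.065,0,0,0],[0.001,-0.0095,0.065,0,0,0]]
  ]
}}

```text
time: 4.58
tool_pos: [0.6023, 0.0689, 0.1227]
tool_rot: [3.139, -0.136, -0.002]
force: [0.3, -0.4, -1.8]
grip_width: 0.0192
```

```bash
python3 -c "
from h import *
plan([(*fix(0,y),.1205,-4.8) for y in (.04,.01,-.03,-.06,-.1)])
print(sense()['force'])
c=snap('scene'); a=c['color'][150:310,170:370]
cv2.imwrite('pics/s2.png',cv2.resize(a,(800,600),interpolation=cv2.INTER_CUBIC))"
```

```text
t 4.58 pose [ 0.6023  0.0689  0.1227 -4.9454] q6 1.645 grip 0.0192
[[np.float64(-0.0006), np.float64(0.0253), np.float64(0.0022), 0, 0, np.float64(-0.1)], [np.float64(-0.0006), np.float64(0.0553), np.float64(0.0022), 0, 0, np.float64(-0.1)], [np.float64(-0.0005), np.float64(0.0953), np.float64(0.0022), 0, 0, np.float64(-0.1)], [np.float64(-0.0004), np.float64(0.1253), np.float64(0.0022), 0, 0, np.float64(-0.1)], [np.float64(-0.0003), np.float64(0.1653), np.float64(0.0022), 0, 0, np.float64(-0.1)]]
[ 0.30093715 -0.38844073 -1.76150278]
```

View pics/s2.png

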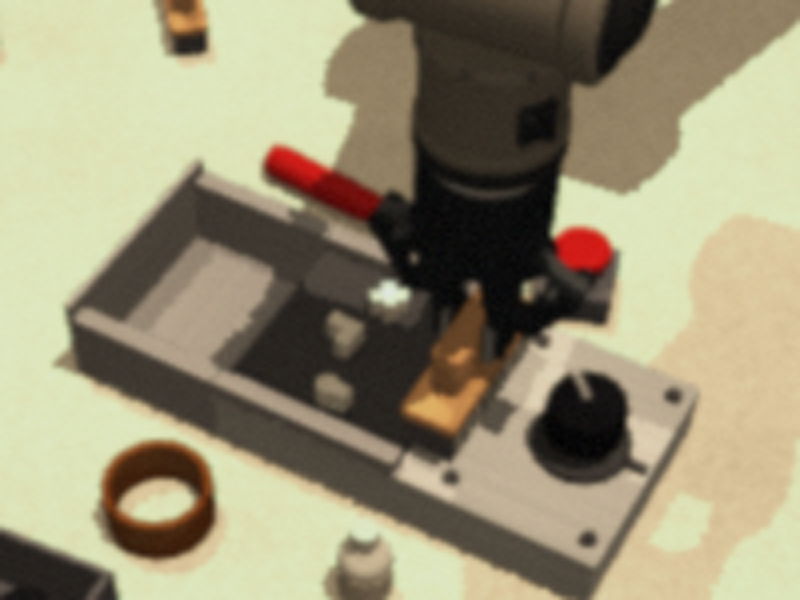

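The brush sits between the rails behind all three offcuts, at about (345,330), (335,390) and (390,292) in the picture. Sweeping now.

Emit:
{"fn": "apply_moves", "kwargs": {
  "targets": [
    [[-0.0005,0.008,0.0022,0,0,0],[-0.0005,0.02,0.0022,0,0,0],[-0.0005,0.032,0.0022,0,0,0],[-0.0005,0.043,0.0022,0,0,0],[-0.0005,0.054,0.0022,0,0,0],[-0.0005,0.065,0.0022,0,0,0],[-0.0005,0.076,0.0022,0,0,0],[-0.0005,0.087,0.0022,0,0,0]]
  ]
}}

```text
time: 5.62
tool_pos: [0.5945, -0.0185, 0.1211]
tool_rot: [3.139, -0.135, 0.0]
force: [0.5, -0.6, -1.9]
grip_width: 0.019
```

Emit:
{"fn": "apply_moves", "kwargs": {
  "targets": [
    [[0,0.011,0,0,0,0],[0,0.022,0,0,0,0],[0,0.033,0,0,0,0],[0,0.044,0,0,0,0],[0,0.055,0,0,0,0],[0,0.066,0,0,0,0],[0,0.077,0,0,0,0],[0,0.08,0,0,0,0]]
  ]
}}

```text
time: 6.62
tool_pos: [0.5876, -0.0984, 0.1211]
tool_rot: [3.138, -0.137, 0.0]
force: [-0.7, 0.7, -2.5]
grip_width: 0.0189
```

```bash
python3 -c "
from h import *
plan([(*fix(0,-.1),.1205,-4.8),(*fix(0,-.1),.2,-4.8)])
print(sense()['force'])"
```

```text
t 6.62 pose [ 0.5876 -0.0984  0.1211 -4.9888] q6 1.364 grip 0.0189
[[np.float64(-0.0001), np.float64(-0.0026), np.float64(0.0006), 0, 0, np.float64(-0.2)], [np.float64(-0.0001), np.float64(-0.0026), np.float64(-0.0789), 0, 0, np.float64(-0.2)]]
[-0.72958183  0.73424861 -2.47709912]
```

Emit:
{"fn": "apply_moves", "kwargs": {
  "targets": [
    [[0,0,-0.02,0,0,0],[0,0,-0.06,0,0,0],[-0.02,0.02,-0.1,0,0,0],[-0.05,0.07,-0.1,0,0,0],[-0.08,0.12,-0.1,0,0,0],[-0.11,0.165,-0.1,0,0,-4],[-0.125,0.19,-0.1,0,0,-8],[-0.125,0.19,-0.1,0,0,-10]]
  ]
}}

```text
time: 7.62
tool_pos: [0.4457, -0.2774, 0.2213]
tool_rot: [3.138, 0.136, 0.0]
force: [-0.2, 0.1, -1.6]
grip_width: 0.0187
```

```bash
python3 -c "
from h import *
plan([(.4575,-.294,.12,5),(.4575,-.294,.0695,5)])
c=snap('scene'); a=c['color'][150:310,170:370]; d=snap('top'); b=d['color'][130:230,190:340]
cv2.imwrite('pics/s3.png',np.hstack([cv2.resize(a,(400,320),interpolation=cv2.INTER_CUBIC),cv2.resize(b,(400,320),interpolation=cv2.INTER_CUBIC)]))"
```

```text
t 7.62 pose [ 0.4457 -0.2774  0.2213  4.9625] q6 0.782 grip 0.0187
[[np.float64(0.0103), np.float64(0.0175), np.float64(0.1013), 0, 0, np.float64(-0.0)], [np.float64(0.0103), np.float64(0.0175), np.float64(0.1518), 0, 0, np.float64(-0.0)]]
```

View pics/s3.png

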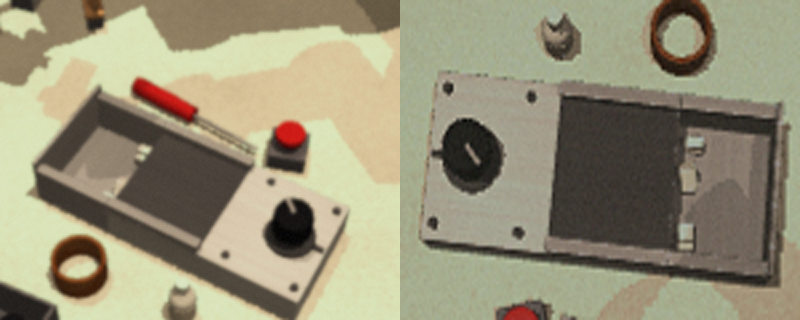

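All three offcuts show in the tray, at about (690,143), (687,180) and (686,235) on the right, and the bed is clear. I check their heights while standing the brush back.

Emit:
{"fn": "apply_moves", "kwargs": {
  "targets": [
    [[0.01,0.0175,0.04,0,0,0],[0.0103,0.0175,0.09,0,0,0],[0.0103,0.0175,0.125,0,0,0],[0.0103,0.0175,0.142,0,0,0],[0.0103,0.0175,0.148,0,0,0],[0.0103,0.0175,0.151,0,0,0],[0.0103,0.0175,0.151,0,0,0]]
  ]
}}

```text
time: 8.6
tool_pos: [0.4592, -0.2925, 0.0708]
tool_rot: [3.138, 0.139, 0.002]
force: [-0.1, -0.6, -1.7]
grip_width: 0.0194
```

```bash
python3 -c "
from h import *
plan([(.4575,-.294,.0688,5)]); print(sense()['force'])
for n in('top','scene'):
    c=load(n); P=cloud(c); q=P[...,:2]-O; a=np.deg2rad(FY); fx=q@[np.cos(a),np.sin(a)]; fy=q@[-np.sin(a),np.cos(a)]; z=P[...,2]
    g=c['color'].astype(int); s=g.max(-1)
    m=((abs(fx)<.058)&(fy>-.165)&(fy<.05)&(s>(165 if n=='top' else 185))).astype(np.uint8)
    k,lab,st,ce=cv2.connectedComponentsWithStats(m)
    for i in range(1,k):
        if st[i,4]>6: print(n,ce[i].round(),fx[lab==i].mean().round(3),fy[lab==i].min().round(3),fy[lab==i].max().round(3),'z',np.percentile(z[lab==i],[10,50,90]).round(3),st[i,4])
    mm=(abs(fx)<.05)&(fy>-.065)&(fy<.05); print('bed z max',np.percentile(z[mm],[50,99.5]).round(4))
    mm=(abs(fx)<.05)&(fy>-.1)&(fy<-.074); print('tray near-edge z', np.percentile(z[mm],[10,50,90,99]).round(4))
"
```

```text
t 8.6 pose [ 0.4592 -0.2925  0.0708  5.08  ] q6 0.774 grip 0.0194
[[np.float64(-0.0018), np.float64(0.0013), np.float64(0.002), 0, 0, np.float64(0.1)]]
[-0.06640972 -0.55958601 -1.69922493]
top [300. 174.] 0.042 -0.095 -0.083 z [0.023 0.025 0.026] 14
top [296. 186.] 0.008 -0.087 -0.08 z [0.014 0.017 0.025] 9
top [296. 202.] -0.037 -0.091 -0.082 z [0.019 0.022 0.028] 17
bed z max [0.0491 0.0544]
tray near-edge z [0.0018 0.0065 0.0252 0.0286]
scene [242. 224.] -0.044 -0.093 -0.08 z [0.026 0.027 0.03 ] 12
scene [229. 242.] 0.017 -0.095 -0.082 z [0.016 0.023 0.027] 25
bed z max [0.0512 0.0558]
tray near-edge z [0.0046 0.0194 0.028  0.0308]
```

All three offcuts are on the tray floor, with tops at about 25 mm. Lowering the last 2 mm, then releasing.

Emit:
{"fn": "apply_moves", "kwargs": {
  "targets": [
    [[0,0,0.001,0,0,0],[0,0,0.002,0,0,0],[0,0,0.0025,0,0,0],[0,0,0.0025,0,0,0]]
  ]
}}

```text
time: 9.1
tool_pos: [0.4589, -0.2929, 0.0688]
tool_rot: [3.138, 0.138, 0.002]
force: [-2.3, 0.3, 5.5]
grip_width: 0.0196
```

Emit:
{"fn": "apply_moves", "kwargs": {
  "targets": [
    [[0,0,0,0,0,0],[0,0,0,0,0,0],[0,0,0,0,0,0],[0,0,0,0,0,0]]
  ],
  "grip": 0.085
}}

```text
time: 9.6
tool_pos: [0.4586, -0.2926, 0.0675]
tool_rot: [3.138, 0.139, -0.0]
force: [0.4, 0.8, -0.4]
grip_width: 0.0853
```

```bash
python3 -c "
from h import *
s=sense(); print(s['force'])
p=fix(0,.14)
plan([(.457,-.293,.2,5),(*p,.2,5),(*p,.2,155),(*p,.09,155)])"
```

```text
[ 0.35120298  0.8207372  -0.37351377]
t 9.6 pose [ 0.4586 -0.2926  0.0675  5.0622] q6 0.774 grip 0.0853
[[np.float64(-0.0016), np.float64(0.0003), np.float64(-0.1325), 0, 0, np.float64(0.1)], [np.float64(0.1871), np.float64(-0.4211), np.float64(-0.1325), 0, 0, np.float64(0.1)], [np.float64(0.1871), np.float64(-0.4211), np.float64(-0.1325), 0, 0, np.float64(-149.9)], [np.float64(0.1871), np.float64(-0.4211), np.float64(-0.0225), 0, 0, np.float64(-149.9)]]
```

Emit:
{"fn": "apply_moves", "kwargs": {
  "targets": [
    [[0,0,-0.04,0,0,0],[0,0,-0.09,0,0,0],[0.015,-0.035,-0.13,0,0,-10],[0.04,-0.088,-0.135,0,0,-20],[0.064,-0.142,-0.135,0,0,-30],[0.088,-0.196,-0.135,0,0,-40],[0.112,-0.25,-0.135,0,0,-50],[0.136,-0.304,-0.135,0,0,-60]]
  ]
}}

```text
time: 10.6
tool_pos: [0.5676, 0.0242, 0.2026]
tool_rot: [2.644, 1.697, 0.0]
force: [0.9, -0.1, 0.1]
grip_width: 0.0847
```

```bash
python3 -c "
from h import *
p=fix(0,.14)
plan([(*p,.2,155)])"
```

```text
t 10.6 pose [5.67600e-01 2.42000e-02 2.02600e-01 6.53932e+01] q6 0.337 grip 0.0847
[[np.float64(0.1252), np.float64(-0.0131), np.float64(0.0026), 0, 0, np.float64(-89.6)]]
```

Emit:
{"fn": "apply_moves", "kwargs": {
  "targets": [
    [[0.05,-0.006,0,0,0,-10],[0.1,-0.011,0,0,0,-20],[0.125,-0.013,0,0,0,-30],[0.125,-0.013,0,0,0,-40],[0.125,-0.013,0,0,0,-50],[0.125,-0.013,0,0,0,-60],[0.125,-0.013,0,0,0,-70],[0.125,-0.013,0,0,0,-80]]
  ]
}}

```text
time: 11.6
tool_pos: [0.608, 0.1411, 0.2023]
tool_rot: [-0.934, -2.999, 0.0]
force: [0.8, -0.1, 0.3]
grip_width: 0.0849
```

```bash
python3 -c "
from h import *
p=fix(0,.14)
plan([(*p,.13,155),(*p,.09,155)])
c=snap('scene'); P=cloud(c); cv2.imwrite('pics/s4.png',cv2.resize(c['color'][110:310,100:400],(780,520),interpolation=cv2.INTER_CUBIC))"
```

```text
t 11.6 pose [6.080000e-01 1.411000e-01 2.023000e-01 1.453932e+02] q6 -0.861 grip 0.0849
[[np.float64(0.0015), np.float64(0.0018), np.float64(0.0723), 0, 0, np.float64(-9.6)], [np.float64(0.0015), np.float64(0.0018), np.float64(0.1123), 0, 0, np.float64(-9.6)]]
```

View pics/s4.png

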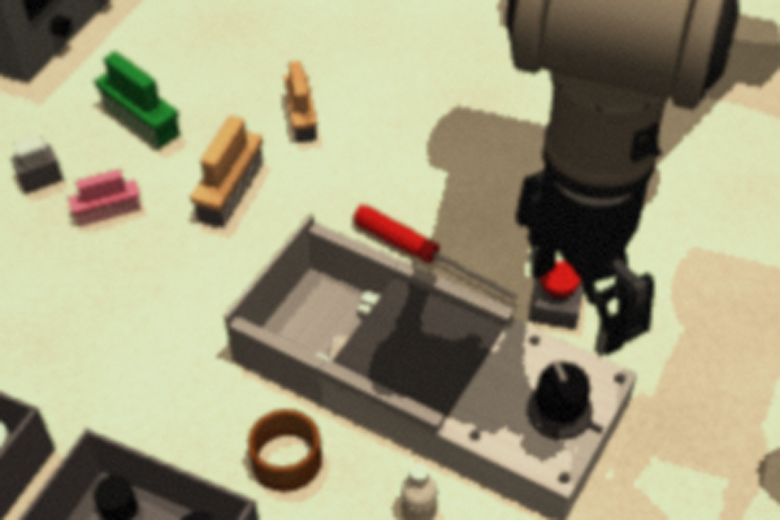

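The brush is standing bristles down where it was, at about (225,180), and the offcuts are in the tray. The gripper is above the cap, so I descend and grip.

Emit:
{"fn": "apply_moves", "kwargs": {
  "targets": [
    [[0.001,0.0015,0.03,0,0,0],[0.001,0.0015,0.065,0,0,0],[0.001,0.0015,0.09,0,0,0],[0.001,0.0015,0.106,0,0,0],[0.001,0.0015,0.1125,0,0,0],[0.001,0.0015,0.1125,0,0,0]]
  ]
}}

```text
time: 12.4
tool_pos: [0.6084, 0.1429, 0.0903]
tool_rot: [0.944, 2.996, 0.0]
force: [0.0, 0.1, -0.7]
grip_width: 0.0849
```

Emit:
{"fn": "apply_moves", "kwargs": {
  "targets": [
    [[0,0,0,0,0,0],[0,0,0,0,0,0],[0,0,0,0,0,0],[0,0,0,0,0,0]]
  ],
  "grip": 0.03,
  "force": 40
}}

```text
time: 12.9
tool_pos: [0.6089, 0.1434, 0.0912]
tool_rot: [0.942, 2.995, 0.002]
force: [0.4, 3.5, 6.5]
grip_width: 0.0451
```

```bash
python3 -c "
from h import *
s=sense(); print(s['force'],s['moment'])
p=fix(0,.14)
plan([(*p,.09,155)])"
```

```text
[0.3628192  3.50035515 6.49203788] [ 0.47437607 -0.12085363  0.04496667]
t 12.9 pose [6.089000e-01 1.434000e-01 9.120000e-02 1.450654e+02] q6 -0.853 grip 0.0451
[[np.float64(0.0009), np.float64(-0.0007), np.float64(0.0012), 0, 0, np.float64(-9.9)]]
```

Emit:
{"fn": "apply_moves", "kwargs": {
  "targets": [
    [[0,0,0.0002,0,0,8],[0,0,0.0003,0,0,18],[0,0,0.0005,0,0,28],[0,0,0.0006,0,0,38],[0,0,0.0008,0,0,48],[0,0,0.001,0,0,58],[0,0,0.0011,0,0,68],[0,0,0.0013,0,0,78]]
  ]
}}

```text
time: 13.9
tool_pos: [0.609, 0.1434, 0.0899]
tool_rot: [2.623, 1.728, 0.004]
force: [0.8, 2.8, 5.1]
grip_width: 0.0446
```

```bash
python3 -c "
from h import *
s=sense(); print(s['force'],s['moment'])
plan([])"
```

```text
[0.81013847 2.83590672 5.10369692] [ 0.46235452 -0.19333394  0.12222252]
t 13.9 pose [ 0.609   0.1434  0.0899 66.756 ] q6 0.514 grip 0.0446
[]
```

Emit:
{"fn": "apply_moves", "kwargs": {
  "targets": [
    [[0,0,0.0002,0,0,10],[0,0,0.0003,0,0,20],[0,0,0.0005,0,0,30],[0,0,0.0006,0,0,38],[0,0,0.0007,0,0,44],[0,0,0.0008,0,0,48],[0,0,0.0008,0,0,48]]
  ]
}}

```text
time: 14.78
tool_pos: [0.6091, 0.1433, 0.0891]
tool_rot: [-3.098, -0.519, -0.005]
force: [1.2, 3.4, 5.7]
grip_width: 0.0449
```

```bash
python3 -c "
from h import *
s=sense(); print(s['force'],s['moment'])
plan([])"
```

```text
[1.18726419 3.43328974 5.66260558] [ 0.42015202 -0.12470881 -0.09467321]
t 14.78 pose [ 0.6091  0.1433  0.0891 19.0197] q6 1.347 grip 0.0449
[]
```

Emit:
{"fn": "apply_moves", "kwargs": {
  "targets": [
    [[0,0,0.0001,0,0,2],[0,0,0.0001,0,0,5],[0,0,0.0001,0,0,8]]
  ]
}}

```text
time: 15.15
tool_pos: [0.6091, 0.1433, 0.089]
tool_rot: [-3.127, -0.301, -0.005]
force: [2.0, 3.3, 5.6]
grip_width: 0.0447
```

```bash
python3 -c "
from h import *
s=sense(); print(s['force'],s['moment'])
plan([])"
```

```text
[2.00402134 3.25829295 5.63705533] [ 0.3896296  -0.18783082  0.11257874]
t 15.15 pose [ 0.6091  0.1433  0.089  10.9827] q6 1.488 grip 0.0447
[]
```

Emit:
{"fn": "apply_moves", "kwargs": {
  "targets": [
    [[0,0,0.0001,0,0,2],[0,0,0.0001,0,0,4],[0,0,0.0001,0,0,6]]
  ]
}}

```text
time: 15.52
tool_pos: [0.6091, 0.1433, 0.0889]
tool_rot: [3.138, 0.14, 0.005]
force: [1.9, 3.0, 4.4]
grip_width: 0.0451
```

```bash
python3 -c "
from h import *
s=sense(); print(s['force'],s['moment'])
plan([])"
```

```text
[1.86049938 2.95594868 4.38540088] [ 0.46136133 -0.15977949  1.21879558]
t 15.53 pose [0.6091 0.1433 0.0889 5.1146] q6 1.59 grip 0.0451
[]
```

Emit:
{"fn": "apply_moves", "kwargs": {
  "targets": [
    [[0,0,0,0,0,1],[0,0,0,0,0,1]]
  ]
}}

```text
time: 15.78
tool_pos: [0.6086, 0.1433, 0.0888]
tool_rot: [3.139, 0.116, 0.003]
force: [0.5, 2.4, 7.3]
grip_width: 0.0447
```

```bash
python3 -c "
from h import *
s=sense(); print(s['force'],s['moment'],s['joint_torque'][5])
plan([])"
```

```text
[0.51966379 2.41234389 7.27578236] [0.36848667 0.08549479 1.04456006] 1.1315358057618141
t 15.78 pose [0.6086 0.1433 0.0888 4.2151] q6 1.607 grip 0.0447
[]
```

Bottomed out: the moment jumps from 0.11 to about 1.2 N m after 140°, against an estimate of 139°, and then the pads slip. I unload in small steps to find the cap's true zero in tool yaw.

Emit:
{"fn": "apply_moves", "kwargs": {
  "targets": [
    [[0,0,0,0,0,-0.5],[0,0,0,0,0,-0.5]]
  ]
}}

```text
time: 16.02
tool_pos: [0.6087, 0.1433, 0.0888]
tool_rot: [3.139, 0.128, 0.003]
force: [-0.8, 1.6, 6.2]
grip_width: 0.0449
```

```bash
python3 -c "
from h import *
s=sense(); print(s['force'],s['moment'],s['joint_torque'][5])
plan([])"
```

```text
[-0.83486812  1.61459147  6.2366428 ] [0.35446056 0.0668218  0.83532557] 0.7703288644552231
t 16.02 pose [0.6087 0.1433 0.0888 4.6879] q6 1.598 grip 0.0449
[]
```

Emit:
{"fn": "apply_moves", "kwargs": {
  "targets": [
    [[0,0,0,0,0,-1],[0,0,0,0,0,-1]]
  ]
}}

```text
time: 16.27
tool_pos: [0.6087, 0.1433, 0.0888]
tool_rot: [-3.138, -0.154, -0.003]
force: [-0.7, 1.9, 6.7]
grip_width: 0.0447
```

```bash
python3 -c "
from h import *
s=sense(); print(s['force'],s['moment'],s['joint_torque'][5])
plan([])"
```

```text
[-0.65168785  1.86140145  6.73413169] [0.36498478 0.15985159 0.29456396] 0.2370731346309185
t 16.27 pose [0.6087 0.1433 0.0888 5.6246] q6 1.581 grip 0.0447
[]
```

Zero torque lies at a tool yaw of about 6.1°, so the target is a yaw of about 96.3°: back off 90.7° from here, rising 1.5 mm.

Emit:
{"fn": "apply_moves", "kwargs": {
  "targets": [
    [[0,0,-0.0001,0,0,-8],[0,0,-0.0003,0,0,-18],[0,0,-0.0005,0,0,-28],[0,0,-0.0006,0,0,-38],[0,0,-0.0008,0,0,-48],[0,0,-0.001,0,0,-58],[0,0,-0.0011,0,0,-68],[0,0,-0.0013,0,0,-77]]
  ]
}}

```text
time: 17.27
tool_pos: [0.609, 0.143, 0.0901]
tool_rot: [2.354, 2.078, 0.003]
force: [1.2, 0.7, 5.7]
grip_width: 0.0445
```

Emit:
{"fn": "apply_moves", "kwargs": {
  "targets": [
    [[0,0,-0.0001,0,0,-6],[0,0,-0.0002,0,0,-11],[0,0,-0.0002,0,0,-13.2],[0,0,-0.0002,0,0,-13.7],[0,0,-0.0002,0,0,-13.7],[0,0,-0.0002,0,0,-13.7]]
  ]
}}

```text
time: 18.02
tool_pos: [0.609, 0.143, 0.0904]
tool_rot: [2.096, 2.338, 0.003]
force: [0.7, 1.7, 5.7]
grip_width: 0.0448
```

```bash
python3 -c "
from h import *
s=sense(); print(s['force'],s['moment'],s['joint_torque'][5],abs(s['qvel']).max())
plan([])
c=snap('scene'); p=fix(0,.14); u,v=map(int,proj(c,[*p,.098])); print(u,v)
a=cv2.resize(c['color'][v-30:v+30,u-20:u+20],(400,600),interpolation=cv2.INTER_CUBIC)
c=snap('top'); u,v=map(int,proj(c,[*p,.098])); b=cv2.resize(c['color'][v-30:v+30,u-20:u+20],(400,600),interpolation=cv2.INTER_CUBIC)
cv2.imwrite('pics/s5.png',cv2.convertScaleAbs(np.hstack([a,b]),alpha=1.6))"
```

```text
[0.66220721 1.74354841 5.73260892] [ 0.19581405 -0.11336258 -0.04892057] -0.07140560075640678 0.0019461741096628877
t 18.02 pose [6.09000e-01 1.43000e-01 9.04000e-02 9.62538e+01] q6 -0.001 grip 0.0448
[]
316 256
```

View pics/s5.png

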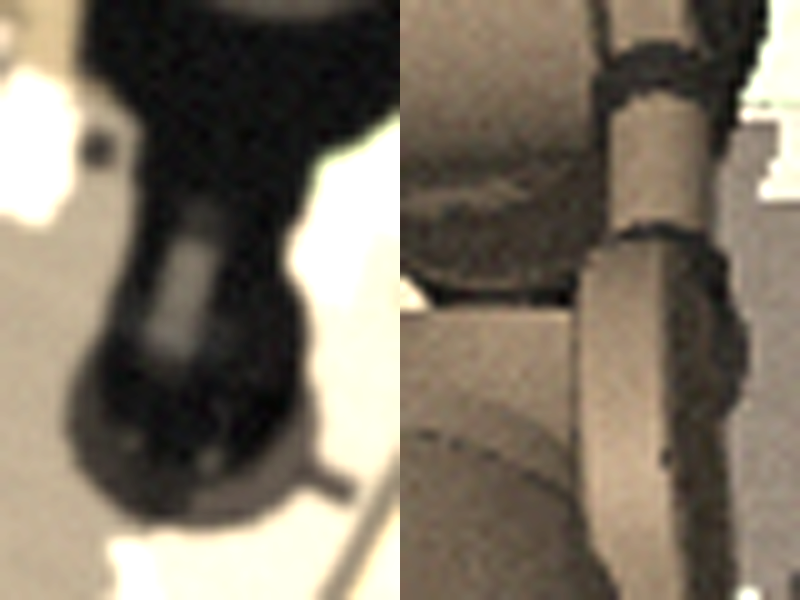

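The near finger hides the rib in this view (grey strip at about (185,300)), so the angle rests on the torque and yaw record. The arm is at yaw 96.25°, still, with a residual moment of -0.05 N m against a slip limit of about 1.1 N m. The time is 18 s. Handing in.

```bash
python3 -c "
from h import *
c=load('scene'); P=cloud(c); hsv=cv2.cvtColor(c['color'],cv2.COLOR_BGR2HSV)
m=(cv2.inRange(hsv,(8,80,60),(25,255,255))>0)&(abs(P[...,0]-.457)<.08)&(abs(P[...,1]+.293)<.04)&(P[...,2]>.07)
print('brush fin',rect(P[m][:,:2]),P[m][:,2].max())
print(hand_in())"
```

```text
brush fin ((459.41094970703125, -291.1912536621094), (78.93795776367188, 22.096338272094727), 5.819975852966309) 0.08777419240016295
the job is handed in; nothing more can be done
None
```

The job is handed in at about 18 s of the 61 s allowed, with everything done in the order asked. One check could not be made: at the end the near finger hid the cap's rib, so I never saw its final angle.

- **Sweep:** I gripped the larger wooden brush and swept all three offcuts into the tray. The bed was clear, and the pieces were on the tray floor with their tops at about 25 mm. The gripper stayed on the brush's grip, clear of the offcuts.
- **Brush:** It stands bristles down where it started, within about 2 mm, with its fin top at about 84–88 mm as before.
- **End cap, screwing in:** I turned it clockwise about 139° until it bottomed out. I had estimated 139° from the rib in the first picture. The moment rose from 0.1 to 1.2 N m, then the pads slipped slightly against the stop.
- **End cap, backing off:** I unloaded the twist to find the true stop angle, at a tool yaw of 6.1°. I then backed off to a yaw of 96.25°, which is 90°. The moment during the back-off stayed far below the slip limit of about 1.1 N m.
- **Final state:** The cap is still gripped at 45 mm with 40 N, and the arm is motionless.

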